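# Park the carousel nut in its pocket

### The arm

A 6-joint arm with a two-finger parallel gripper is mounted at the origin on the work surface. World frame = base frame: x ahead of the robot, y to its left, z up, the work surface at z = 0. Lengths are in m, angles in degrees, forces in N, time in s.
With the tool pointing down it reaches from about 0.25 to 0.725 m from the base axis. Payload 9.7 kg.
Tool frame: the origin (TCP) lies at the very end of the fingers, on their centre line; the grasp point (between the pads) lies 19 mm behind it; y points along the fingers, x is the direction in which the jaws open and shut, and the axes are right-handed (so a half turn about y gives the same grasp; the last joint's range is limited). The gripper opens to 85 mm and grips with 20 to 120 N. Pads are 22 mm wide; open, the fingers measure 114 mm over their backs; the gripper's body (76 mm by 85 mm) begins 54 mm behind the grasp point. The pads swing forward as they close: fully open they stand 13 mm farther back than shut.
Start: joints at [75.287, 4.979, 10.078, 95.1, 0, 90], TCP at [0.14, 0.532, 0.231] pointing down, gripper open.
Joint ranges: [-179.16, 179.16], [-48.56, 103.87], [-65.8, 70.77], [-126.05, 130.52], [-82.76, 87.17], [-180, 180]. Speed limits (degrees/s): [127.2, 127.2, 147.25, 180, 180, 180].

### API

Orientations are given as [roll, pitch, yaw] about the fixed x, y, z axes, in that order (R = Rz(yaw) Ry(pitch) Rx(roll)).
In Python, from workcell import bot gives the robot as it stands.
- The arm moves only by the shell command python3 -m jog 'ROWS' [FORCE]. ROWS is JSON, a list of rows, each a list of 7 numbers: the closure, from 0 (fully open) to 1 (shut), then the shift along the world's x, y, z in units of 25 mm (1.0 is 25 mm), then the turn, a rotation vector about the world's x, y, z in units of 5 degrees (1.0 is 5 degrees). A call has 1 to 5 rows; each row is the pose to reach, as a shift and turn from the pose commanded when the call began; what a row does not reach only later rows make up. A row lasts 1/10 s, in which the tool goes at most 50 mm and 8.59 degrees, less where a joint would pass 70% of its speed; a pose out of reach is approached as far as the arm can. A call with a gripper value outside its range is refused whole. The fingers move at their own pace and stop on an object; FORCE is the grip in N (left out, the last holds). Time passes only in rows, so rows that repeat a pose let the fingers close. It gives the time, the measured TCP pose, the force and the opening at its end, in the units of the state.
- bot.get_obs(): the state, without advancing time (a new reading comes with each control period).
- bot.camera(name): name is "side" or "top"; returns (picture, depth): 420x560x3 uint8, red, green, blue; 420x560 float32, m along the optical axis (not along the pixel's ray), 0 where there is no reading.
- bot.camera_model(name): a dict with "fx", "fy", "cx", "cy" (pixels), "k1" (the pictures are not rectified: a ray, as slopes to the right and down, at radius r is drawn at 1 + k1 r^2 times it, then the intrinsics apply), "rvec" (rotation vector, rad) and "tvec" (3), from world to camera coordinates, as OpenCV has them. Camera axes: x right, y down, z forward; pixel columns grow to the right and rows downward; lengths in m; the calibration is good to about 2 mm. A picture is of the moment at which its call begins. camera_model takes no time and is no camera call.
- bot.job_done(): hands the job in, once; it reports no verdict.
Trained networks look in the newest picture that a camera, given by its name, has taken for a name from the list of things; names that differ only in an ending like _2 or _b are one class to them, and where a whole thing is asked for, a point or a joint stands for the part that bears it (a point fixed in the world has none). Each returns a list of dicts, best first, with "conf" (0 to 1); they miss things now and then, are a little off and sometimes report something else, mostly with a low value. They report only what shows in the picture. A call takes as long as a camera call. They do not tell look-alikes from the thing itself.
- bot.regions_of(camera, label): "pixels" (420x560 bool, what is visible of it) and "point" ([row, column] in pixels, amid what is visible of it).
The state is a dict: "time": time; "q": joint angles; "qd": joint speeds; "joint_efforts": joint torques, N m; "ee_pos": TCP position; "tcp_rot": TCP orientation; "wrist_force": force on the tool from outside, world axes, zero at the start; "torque": the same for the moment, N m; "opening": finger opening in m.
Only numpy, scipy, OpenCV 4.12 (cv2) and the standard library are available. Lean on these libraries where they do the work, as an engineer would, in place of code of your own. Each camera call takes 0.05 s, during which the arm holds its last target. There are 200 camera calls.

### The job

The sample changer's black hold-down nut is lying loose on the light grey service plate. Nudge it across the plate, without picking it up, until it drops into the blue-marked pocket and lies flat there; leave the yellow cap and the red cap where they are.

Things in the scene. Friction and masses are not known exactly. Their poses are not given: they have to be found in the camera images.
- nut_center (a point): Centre (half-way up) of the loose black round nut: ribbed plastic disc 40 mm in diameter, 22 mm high, 60 g (hidden variation), a brass dot on top. It stands flat on the plate, its centre 11 mm above the plate's top, and slides there (it does not roll). z is its axis, up.
- pocket (a point): Centre of the mouth of the round pocket (56 mm wide, 6 mm deep, flat blue floor, blue ring round it), level with the top of the fixed, level light grey plate (260 mm along x, 360 mm along y, 16 mm thick; pocket 40 mm off its middle towards -x). z up; x, y are the plate's, x roughly away from the robot. A nut seated in it has its centre 5 mm above this point and stands 16 mm proud of the plate.
- yellow_cap_center (a point): Centre (half-way up) of a loose yellow bottle cap, 40 mm in diameter, 22 mm high, standing on the same plate; to be left alone. Nut and caps stand 100 to 150 mm from the pocket in different directions (beyond it and to either side), over 100 mm apart, so the straight way from each to the pocket is free.
- red_cap_center (a point): Centre (half-way up) of a loose red bottle cap, 40 mm in diameter, 22 mm high, standing on the same plate; to be left alone.
Things that resemble listed ones, but are neither listed nor needed, are in the scene too. Of the things that look like the part that bears nut_center, the middle-sized one is meant.

How it is judged:
By the outcome, as a careful person would: the job done as asked, in the order asked, and still so for the second after the job is handed in, with the robot touching nothing.
It also fails if it takes over 32 s, if anything falls off the work surface, if the arm or the gripper's body presses on something with over 40 N, if the wrist force passes 120 N, or if a joint passes its speed limit or range.

## Working session

There is one attempt and no reset: what is moved stays moved. The work goes in short steps, Python scripts to look and compute and a shell command to move; the robot and the scene stay as the last step left them, time stands still between calls to the robot, and variables do not carry over. Pictures are saved under pics/ and viewed, about 8 in all and at most 12, crops included, and the job is handed in when it is done.

```bash
mkdir -p pics; cat > h.py <<'E'
import numpy as np, cv2
from workcell import bot
def pw(name,d,rc):
    m=bot.camera_model(name); K=np.array([[m['fx'],0,m['cx']],[0,m['fy'],m['cy']],[0,0,1]],float)
    r,c=rc; p=cv2.undistortPoints(np.array([[[c,r]]],float),K,np.array([m['k1'],0,0,0,0.]))[0,0]
    R=cv2.Rodrigues(np.array(m['rvec'],float))[0]; t=np.array(m['tvec'],float).ravel()
    return R,t,p
def at_depth(name,d,rc):
    R,t,p=pw(name,d,rc); z=d[int(round(rc[0])),int(round(rc[1]))]
    return R.T@(np.array([p[0]*z,p[1]*z,z])-t)
def at_z(name,rc,z):
    R,t,p=pw(name,None,rc); o=-R.T@t; v=R.T@np.array([p[0],p[1],1.]); return o+v*(z-o[2])/v[2]
def save(n,im): cv2.imwrite('pics/'+n,cv2.cvtColor(im,cv2.COLOR_RGB2BGR))
E
python3 - <<'E'
from h import *
for n in('top','side'):
    im,d=bot.camera(n); save(n+'0.png',im)
    for l in('nut_center','pocket','yellow_cap_center','red_cap_center'):
        for r in bot.regions_of(n,l):
            p=np.array(r['point'],float); print(n,l,round(r['conf'],2),p.round(),r['pixels'].sum(),at_depth(n,d,p).round(4))
print(bot.get_obs())
E
```

```text
top nut_center 0.7 [236. 367.] 303 [ 0.5932 -0.099   0.0369]
top nut_center 0.67 [148. 353.] 521 [ 0.7785 -0.0788  0.0263]
top nut_center 0.5 [149. 398.] 148 [ 0.7798 -0.1757  0.0124]
top pocket 0.6 [275. 371.] 22577 [ 0.5171 -0.1085  0.015 ]
top yellow_cap_center 0.87 [252. 431.] 354 [ 0.5596 -0.2215  0.0412]
top red_cap_center 0.7 [292. 318.] 310 [0.4833 0.0005 0.0358]
side nut_center 0.74 [176. 322.] 279 [ 0.5988 -0.0837  0.0378]
side nut_center 0.64 [165. 247.] 374 [ 0.7729 -0.061   0.0261]
side nut_center 0.59 [143. 263.] 91 [ 0.779  -0.1672  0.0124]
side pocket 0.82 [201. 355.] 13210 [ 0.5138 -0.0589  0.0147]
side yellow_cap_center 0.61 [148. 352.] 221 [ 0.5625 -0.2075  0.0361]
side red_cap_center 0.73 [222. 363.] 381 [0.4806 0.0142 0.0377]
{'time': 0.5, 'q': array([ 7.52869046e+01,  4.98000552e+00,  1.00754975e+01,  9.50985950e+01,
       -7.52756214e-05,  8.99983723e+01]), 'qd': array([-0.00463945, -0.01711874,  0.02531009, -0.01110915, -0.00617   ,
        0.0210966 ]), 'joint_efforts': array([-1.01610232e-03, -5.19644809e+01,  4.64544296e+01,  1.79860865e-03,
       -3.48167157e-05, -2.53370402e-06]), 'ee_pos': array([0.13968585, 0.53195395, 0.23124918]), 'tcp_rot': array([-9.00000752e+01,  3.10310962e-03,  7.52885322e+01]), 'wrist_force': array([-0.2096312 ,  0.00875783, -0.19834175]), 'torque': array([ 0.01537915,  0.03442474, -0.02228247]), 'opening': 0.08537045286311046}
```

View pics/top0.png

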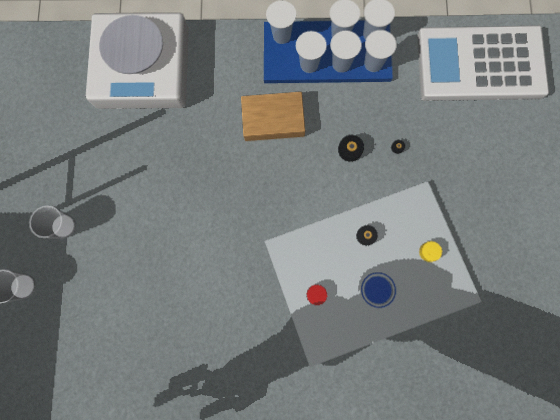

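View pics/side0.png

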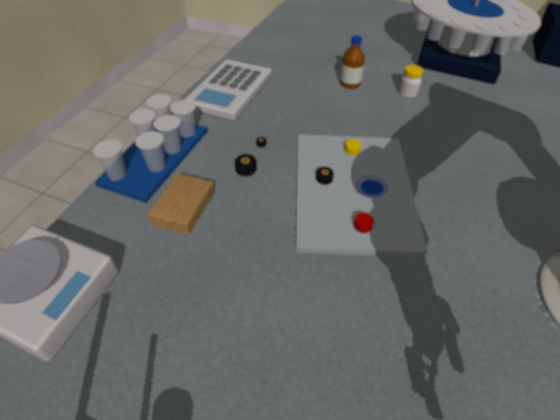

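```bash
cat > m.py <<'E'
from h import *
def measure(n):
    im,d=bot.camera(n); hsv=cv2.cvtColor(im,cv2.COLOR_RGB2HSV); out={}
    for l,near in(('nut_center',None),('yellow_cap_center',1),('red_cap_center',1)):
        for r in bot.regions_of(n,l)[:3]:
            mk=r['pixels']; ys,xs=np.nonzero(mk)
            P=np.array([at_depth(n,d,(y,x)) for y,x in zip(ys,xs)])
            if np.median(P[:,0])>.7 : continue
            s=P[:,2]>np.percentile(P[:,2],90)-.006
            c=P[s]; lo,hi=np.percentile(c[:,:2],[2,98],axis=0)
            cen=(ys[s].mean(),xs[s].mean())
            out[l]=at_z(n,cen,.038); print(n,l,round(r['conf'],2),'topmean',c.mean(0).round(4),'box',((lo+hi)/2).round(4),(hi-lo).round(3),'atz',out[l].round(4)); break
    r=bot.regions_of(n,'pocket')
    if r:
        mk=r[0]['pixels']&(hsv[...,0]>100)&(hsv[...,0]<135)&(hsv[...,1]>110)
        mk=cv2.morphologyEx(mk.astype(np.uint8),cv2.MORPH_OPEN,np.ones((2,2)))
        k,L,st,ce=cv2.connectedComponentsWithStats(mk)
        i=1+np.argmax(st[1:,4]); pts=np.argwhere(L==i)[:,::-1].astype(np.int32)
        e=cv2.fitEllipse(cv2.convexHull(pts)); c=(e[0][1],e[0][0]); out['pocket']=at_z(n,c,.016)
        print(n,'pocket',np.round(e[0],1),np.round(e[1],1),out['pocket'].round(4))
        m=bot.camera_model(n);R,t,_=pw(n,None,(0,0));print('cam',(-R.T@t).round(3),'fx',m['fx'])
    return im,out
E
python3 - <<'E'
from m import *
for n in('top','side'):
    im,o=measure(n)
    d=o['pocket']-o['nut_center'];print(d, np.hypot(*d[:2]), np.degrees(np.arctan2(d[1],d[0])))
    if n=='top': save('z.png',cv2.resize(im[170:370,250:490],None,fx=3,fy=3,interpolation=cv2.INTER_CUBIC))
E
```

```text
top nut_center 0.89 topmean [ 0.5957 -0.099   0.0378] box [ 0.5955 -0.099 ] [0.034 0.035] atz [ 0.5956 -0.099   0.038 ]
top yellow_cap_center 0.94 topmean [ 0.5629 -0.2208  0.0431] box [ 0.5632 -0.2225] [0.037 0.035] atz [ 0.5633 -0.2225  0.038 ]
top red_cap_center 0.85 topmean [0.4807 0.0031 0.0436] box [0.4802 0.0029] [0.034 0.033] atz [0.4805 0.0027 0.038 ]
top pocket [378.6 290.5] [26.1 27.6] [ 0.4863 -0.1215  0.016 ]
cam [0.494 0.054 0.904] fx 437.14976274702366
[-0.1093413  -0.02252456 -0.022     ] 0.11163725365664535 -168.35977142502674
side yellow_cap_center 0.68 topmean [ 0.562  -0.2137  0.0413] box [ 0.5622 -0.2217] [0.036 0.035] atz [ 0.5625 -0.2178  0.038 ]
side red_cap_center 0.83 topmean [0.4798 0.0094 0.0394] box [0.48   0.0058] [0.035 0.034] atz [0.4799 0.0082 0.038 ]
side pocket [372.3 188.2] [14.9 23. ] [ 0.4866 -0.1111  0.016 ]
cam [0.45  0.555 0.647] fx 400.22423239362786Traceback (most recent call last):
  File "<stdin>", line 4, in <module>
KeyError: 'nut_center'
```

View pics/z.png

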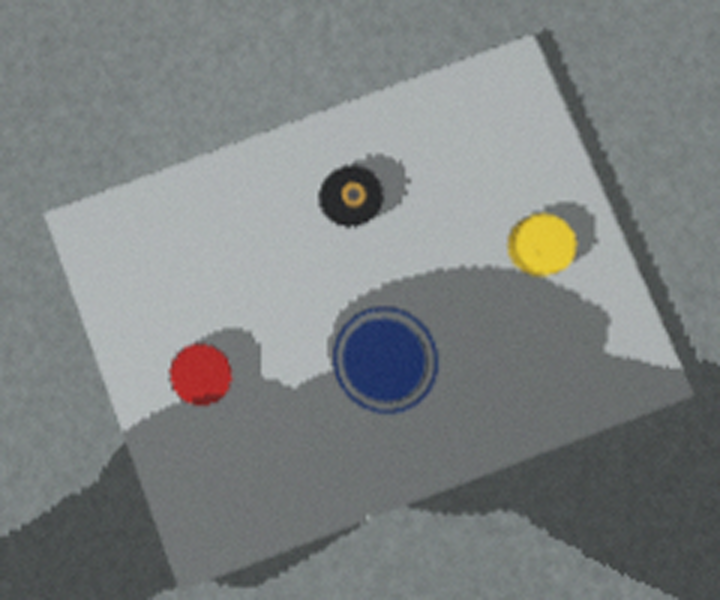

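The top picture shows the nut at (row 236, col 367), the pocket ring at (290, 378), the yellow cap at (252, 431) and the red cap at (292, 318). The larger and smaller look-alike nuts are off the plate. I'll cradle the nut with the partly closed fingers from the far side and push it along 191.6°.

```bash
A='x'
python3 -m jog '[[0.72,1.25,-1.5,0,0,0,-1.6],[0.72,2.5,-3,0,0,0,-3.2],[0.72,3.75,-4.5,0,0,0,-4.8],[0.72,5,-6,0,0,0,-6.4],[0.72,6.25,-7.5,0,0,0,-8]]' 40
python3 -m jog '[[0.72,1.25,-1.5,0,0,0,-1.6],[0.72,2.5,-3,0,0,0,-3.2],[0.72,3.75,-4.5,0,0,0,-4.8],[0.72,5,-6,0,0,0,-6.4],[0.72,6.25,-7.5,0,0,0,-8]]'
python3 -m jog '[[0.72,1.25,-1.5,0,0,0,-1.6],[0.72,2.5,-3,0,0,0,-3.2],[0.72,3.75,-4.5,0,0,0,-4.8],[0.72,5,-6,0,0,0,-6.4],[0.72,6.25,-7.5,0,0,0,-8]]'
python3 -c "
from workcell import bot
o=bot.get_obs();print(o['q'].round(1),o['tcp_rot'].round(1),o['opening'])"
```

```text
time: 1.5
ee_pos: [0.2967, 0.3429, 0.2314]
tcp_rot: [-90.0, -0.0, 35.0]
wrist_force: [0.4, 0.7, 0.6]
opening: 0.0237
time: 2.0
ee_pos: [0.4532, 0.1551, 0.2316]
tcp_rot: [-90.0, -0.0, -5.0]
wrist_force: [1.4, 0.6, 0.4]
opening: 0.0238
time: 2.5
ee_pos: [0.6095, -0.0325, 0.2314]
tcp_rot: [-90.0, -0.0, -45.1]
wrist_force: [0.7, 1.4, 0.4]
opening: 0.0235
[ -3.1  13.5  19.8  96.2   0.  132. ] [-90.   -0.  -45.1] 0.023460157829669055
```

```bash
python3 -m jog '[[0.72,0.8,-1.2,0,0,0,-1.7],[0.72,1.42,-2.26,-0.4,0,0,-3.4],[0.72,1.42,-2.26,-2,0,0,-5],[0.72,1.42,-2.26,-3.6,0,0,-6.66],[0.72,1.42,-2.26,-5.2,0,0,-6.66]]'
python3 -m jog '[[0.72,0,0,-1,0,0,0],[0.72,0,0,-1.6,0,0,0],[0.72,0,0,-1.6,0,0,0]]'
python3 - <<'E'
from m import *
print(bot.get_obs()['tcp_rot'])
im,o=measure('top'); im2,_=measure('side')
save('a.png',np.hstack([cv2.resize(im[170:340,280:460],(400,378)),cv2.resize(im2[90:260,260:440],(400,378))]))
E
```

```text
time: 3.0
ee_pos: [0.644, -0.0875, 0.0997]
tcp_rot: [-90.0, -0.0, -78.3]
wrist_force: [1.4, -0.3, -0.3]
opening: 0.0239
time: 3.3
ee_pos: [0.6429, -0.0869, 0.0592]
tcp_rot: [-90.2, 0.1, -78.0]
wrist_force: [-0.5, -1.0, 0.6]
opening: 0.0241
[-9.01798124e+01  6.35358073e-02 -7.80096316e+01]
top nut_center 0.81 topmean [ 0.5962 -0.0956  0.0378] box [ 0.5956 -0.0955] [0.034 0.028] atz [ 0.5962 -0.0956  0.038 ]
top red_cap_center 0.83 topmean [0.4803 0.0028 0.0408] box [0.4802 0.0029] [0.034 0.033] atz [0.4802 0.0027 0.038 ]Traceback (most recent call last):
  File "<stdin>", line 3, in <module>
  File "m.py", line 18, in measure
    i=1+np.argmax(st[1:,4]); pts=np.argwhere(L==i)[:,::-1].astype(np.int32)
        ~~~~~~~~~^^^^^^^^^^
    return _wrapfunc(a, 'argmax', axis=axis, out=out, **kwds)
    return bound(*args, **kwds)
ValueError: attempt to get argmax of an empty sequence
```

```bash
python3 - <<'E'
from m import *
im,d=bot.camera('top'); im2,d2=bot.camera('side'); o=bot.get_obs()
print(o['ee_pos'],o['tcp_rot'],o['q'])
save('a.png',np.hstack([cv2.resize(im[170:340,280:460],(400,378)),cv2.resize(im2[90:260,260:440],(400,378))]))
E
```

```text
[ 0.64464546 -0.08711092  0.06273811] [-8.98864478e+01 -4.13919095e-02 -7.80119352e+01] [-7.69544289e+00  1.85682859e+01  7.27519605e+00  7.85860514e+01
 -7.26101141e-04  1.60316451e+02]
```

View pics/a.png

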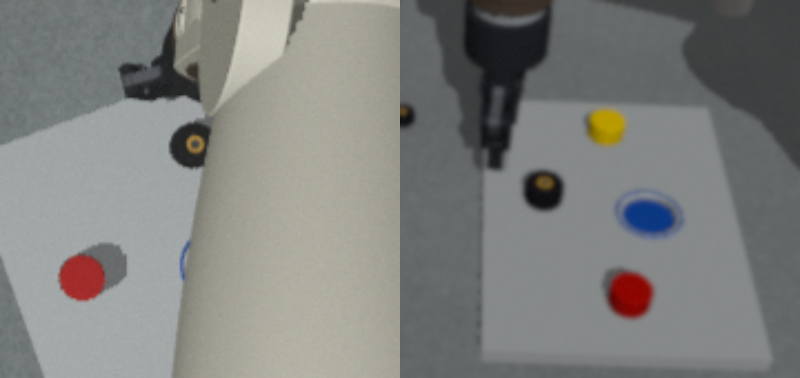

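```bash
python3 -m jog '[[0.72,0,-0.08,-0.7,0,0,-0.07],[0.72,0,-0.08,-1.3,0,0,-0.07],[0.72,0,-0.08,-1.6,0,0,-0.07],[0.72,0,-0.08,-1.6,0,0,-0.07]]'
python3 -m jog '[[0.72,-0.4,-0.08,0,0,0,0],[0.72,-0.8,-0.165,0,0,0,0],[0.72,-1.2,-0.25,0,0,0,0],[0.72,-1.6,-0.33,0,0,0,0],[0.72,-2,-0.41,0,0,0,0]]'
python3 - <<'E'
from m import *
im,d=bot.camera('top'); im2,d2=bot.camera('side'); o=bot.get_obs()
print(o['ee_pos'],o['tcp_rot'],o['wrist_force'])
for n,dd in(('top',d),('side',d2)):
  for r in bot.regions_of(n,'nut_center'): print(n,r['conf'],r['point'],at_z(n,r['point'],.03))
save('b.png',np.hstack([cv2.resize(im[170:340,280:460],(400,378)),cv2.resize(im2[90:260,260:440],(400,378))]))
E
```

```text
time: 4.05
ee_pos: [0.643, -0.0889, 0.0197]
tcp_rot: [-90.1, 0.0, -78.4]
wrist_force: [0.6, -0.3, 0.1]
opening: 0.0241
time: 4.55
ee_pos: [0.5931, -0.0995, 0.0218]
tcp_rot: [-90.0, -0.0, -78.4]
wrist_force: [0.6, 0.7, -0.0]
opening: 0.0239
[ 0.5927068  -0.099637    0.02169383] [-9.00030880e+01 -6.55618815e-03 -7.83939403e+01] [-0.3016504   0.12738335  0.17968054]
top 0.75 [251.6, 371.3] [ 0.56218708 -0.10770037  0.03      ]
top 0.65 [145.7, 351.2] [ 0.78210086 -0.07506677  0.03      ]
side 0.88 [166.2, 247.2] [ 0.76880671 -0.05498782  0.03      ]
side 0.59 [143.0, 263.8] [ 0.76737676 -0.14696274  0.03      ]
side 0.56 [176.3, 335.7] [ 0.57131912 -0.10143008  0.03      ]
```

View pics/b.png

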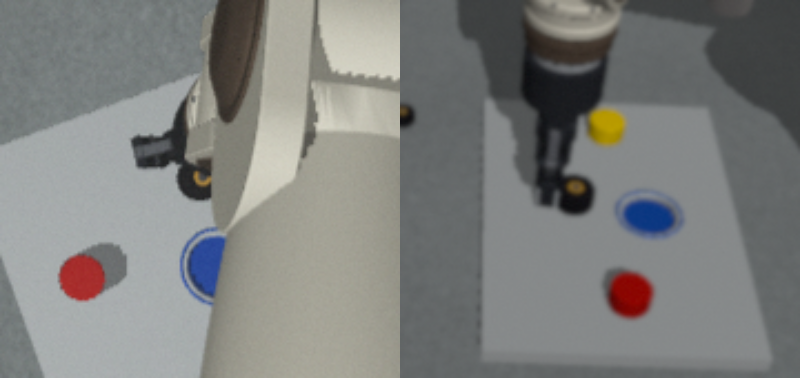

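```bash
python3 -m jog '[[0.72,-0.4,-0.08,0,0,0,0],[0.72,-0.8,-0.165,0,0,0,0],[0.72,-1.2,-0.25,0,0,0,0],[0.72,-1.6,-0.33,0,0,0,0],[0.72,-2,-0.41,0,0,0,0]]'
python3 -m jog '[[0.72,-0.25,-0.05,0,0,0,0],[0.72,-0.5,-0.1,0,0,0,0],[0.72,-0.75,-0.15,0,0,0,0],[0.72,-0.95,-0.19,0,0,0,0],[0.72,-0.95,-0.19,0,0,0,0]]'
python3 - <<'E'
from m import *
im,d=bot.camera('top'); im2,d2=bot.camera('side'); o=bot.get_obs()
print(o['ee_pos'],o['tcp_rot'],o['wrist_force'])
for n,dd in(('top',d),('side',d2)):
  for r in bot.regions_of(n,'nut_center'): print(n,r['conf'],r['point'],at_z(n,r['point'],.03), at_depth(n,dd,r['point']))
save('c.png',np.hstack([cv2.resize(im[200:340,310:460],(400,373)),cv2.resize(im2[120:260,300:450],(400,373))]))
E
```

```text
time: 5.25
ee_pos: [0.5429, -0.1097, 0.0213]
tcp_rot: [-90.0, 0.0, -78.4]
wrist_force: [1.3, 0.6, 0.9]
opening: 0.0241
time: 5.75
ee_pos: [0.5196, -0.1144, 0.0212]
tcp_rot: [-90.0, 0.0, -78.4]
wrist_force: [-0.8, 0.5, -0.9]
opening: 0.0239
[ 0.52024797 -0.11431437  0.02133957] [-8.99900451e+01 -3.23500343e-03 -7.83690745e+01] [ 0.64663854 -0.83201492 -0.16036855]
top 0.8 [146.5, 351.3] [ 0.78036526 -0.07521841  0.03      ] [ 0.78116518 -0.07557977  0.02756273]
top 0.69 [149.6, 396.8] [ 0.77264459 -0.16885587  0.03      ] [ 0.77798997 -0.17313069  0.01326273]
top 0.51 [291.3, 374.2] [ 0.48480151 -0.11009284  0.03      ] [ 0.48479902 -0.11013984  0.02975026]
side 0.73 [183.9, 368.5] [ 0.49673681 -0.10644013  0.03      ] [ 0.49678979 -0.10719361  0.02929715]
side 0.59 [165.6, 247.1] [ 0.76989137 -0.05675881  0.03      ] [ 0.77016242 -0.05727778  0.02947662]
side 0.39 [142.6, 263.3] [ 0.76911964 -0.14790906  0.03      ] [ 0.77874432 -0.16913261  0.01137007]
```

View pics/c.png

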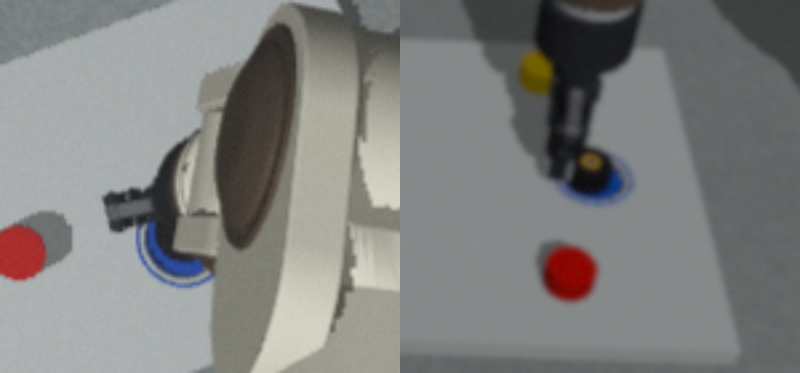

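The nut appears to have dropped: its top reads about 0.030 m. I'll push 4 mm more, then back away, lift and look.

```bash
python3 -m jog '[[0.72,-0.08,-0.016,0,0,0,0],[0.72,-0.16,-0.03,0,0,0,0],[0.72,-0.16,-0.03,0,0,0,0],[0.72,0.3,0.06,0,0,0,0],[0.72,1,0.2,0,0,0,0]]'
python3 -m jog '[[0.72,0.6,0.12,0,0,0,0],[0.72,0.8,0.16,1,0,0,0],[0.72,0.8,0.16,3,0,0,0],[0.72,0.8,0.16,5,0,0,0],[0.72,0.8,1,7,0,0,0]]'
python3 -m jog '[[0.72,0,2,0,0,0,0],[0.72,0,4,0,0,0,0],[0.72,0,6,0,0,0,0],[0.72,0,8,0,0,0,0],[0.72,0,10,0,0,0,0]]'
python3 -m jog '[[0.72,-1,2,0,0,0,0],[0.72,-2,4,0,0,0,0],[0.72,-3,5,0,0,0,0],[0.72,-4,6,0,0,0,0],[0.72,-4,6,0,0,0,0]]'
python3 - <<'E'
from m import *
im,d=bot.camera('top'); im2,d2=bot.camera('side')
for n,dd,ii in(('top',d,im),('side',d2,im2)):
  hsv=cv2.cvtColor(ii,cv2.COLOR_RGB2HSV)
  for l in('nut_center','yellow_cap_center','red_cap_center'):
   for r in bot.regions_of(n,l):
    ys,xs=np.nonzero(r['pixels']); P=np.array([at_depth(n,dd,(y,x)) for y,x in zip(ys,xs)])
    if np.median(P[:,0])>.7: continue
    s=P[:,2]>np.percentile(P[:,2],90)-.006; Q=P[s]; m=np.median(Q,0)
    fit=np.linalg.lstsq(np.c_[Q[:,:2]-m[:2],np.ones(len(Q))],Q[:,2],rcond=None)[0]
    lo,hi=np.percentile(Q,[2,98],axis=0)
    print(n,l,round(r['conf'],2),'box',((lo+hi)/2).round(4),'size',(hi-lo).round(3),'slope deg',np.degrees(fit[:2]).round(1),'z',fit[2].round(4))
save('d.png',np.hstack([cv2.resize(im[200:340,310:460],(400,373)),cv2.resize(im2[120:260,300:450],(400,373))]))
E
```

```text
time: 6.45
ee_pos: [0.5458, -0.1093, 0.0215]
tcp_rot: [-90.0, -0.0, -78.4]
wrist_force: [0.4, 0.5, -1.2]
opening: 0.0242
time: 6.95
ee_pos: [0.5658, -0.0868, 0.1945]
tcp_rot: [-90.0, -0.0, -78.5]
wrist_force: [1.5, 0.1, -0.2]
opening: 0.0239
time: 7.45
ee_pos: [0.5702, 0.1471, 0.1925]
tcp_rot: [-90.0, 1.0, -75.9]
wrist_force: [0.6, -0.3, -0.4]
opening: 0.0238
time: 7.95
ee_pos: [0.5149, 0.1809, 0.1927]
tcp_rot: [-90.1, 3.0, -72.1]
wrist_force: [-0.3, -0.9, -0.2]
opening: 0.0239
top nut_center 0.78 box [ 0.4907 -0.1199  0.0323] size [0.034 0.035 0.006] slope deg [  6.  186.9] z 0.0349
top yellow_cap_center 0.67 box [ 0.5624 -0.2221  0.0383] size [0.035 0.036 0.008] slope deg [-34.  154.7] z 0.0403
top red_cap_center 0.86 box [0.4801 0.0039 0.0379] size [0.034 0.035 0.007] slope deg [19.4 78. ] z 0.0396
side nut_center 0.76 box [ 0.4908 -0.1185  0.0304] size [0.035 0.036 0.006] slope deg [-1.5 50.3] z 0.0317
side red_cap_center 0.54 box [0.4801 0.0049 0.0364] size [0.035 0.037 0.006] slope deg [-2.2 58.2] z 0.0376
```

View pics/d.png

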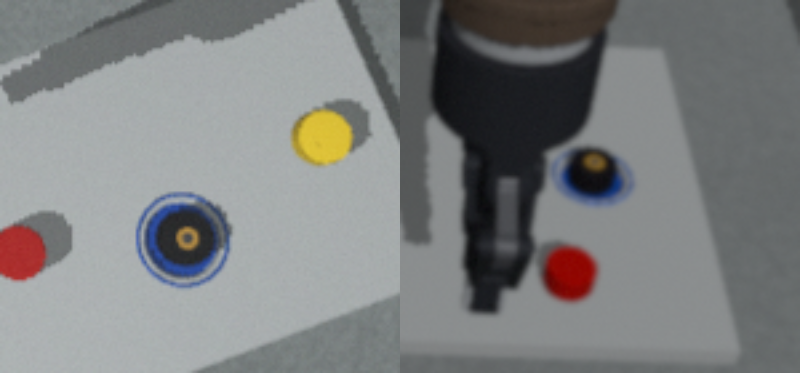

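```bash
python3 - <<'E'
from m import *
n='top'; im,d=bot.camera(n)
P=np.array([at_depth(n,d,(r,c)) for r in range(275,306) for c in range(362,396)])
for c in [(.4907,-.1199)]:
    q=P[:,:2]-c; s=np.hypot(*q.T)<.014; a=P[s]; q=q[s]
    print([np.median(a[m][:,2]).round(4) for m in(q[:,0]>0.004,q[:,0]<-0.004,q[:,1]>0.004,q[:,1]<-0.004)],a[:,2].min(),a[:,2].max())
o=bot.get_obs();print(o['qd'].round(2),o['time'])
if a[:,2].max()<.036: print('done',bot.job_done())
E
```

```text
[np.float64(0.0322), np.float64(0.0322), np.float64(0.032), np.float64(0.0319)] 0.027656980188523805 0.03590598087929487
[ 0.14  0.02 -0.01 -0.07  0.03 -0.01] 8.4
the job is handed in; nothing more can be done
done None
```

The nut is in the blue-marked pocket and lies flat. I pushed it about 105 mm across the plate, held between the tips of the partly closed fingers and never gripped. Then I backed the arm off and lifted it well clear. I handed the job in at 8.4 s; no verdict was given.

**Last checks:**
- **Seating:** The nut's top measured 0.032 m above the work surface on all four sides, which matches the seated height and shows no tilt. Its centre was about 4.7 mm from the pocket's centre, inside the 8 mm clearance.
- **Caps:** In the top camera both caps stayed within about 1.2 mm of where they started, which is within measurement noise. In the last pictures the side camera confirmed the red cap but did not detect the yellow one.
- **Forces:** Every wrist force I read during the run was within about 2 N.

**Disagreements:** A plane fit to the depth points gave useless slopes, and it did so for the untouched caps too, so I replaced it with the four-side height check. The two cameras differed by 1.4 mm on the nut's final position. They also differed by about 10 mm on the pocket, where the side view was probably biased by the recess, so I used the top camera there.

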